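# Put the mixed-up care things back in their own places

## Task

The four care things on the counter have ended up in one another's places: put the blue-topped charging case in the well of the graphite charging base, the orange-lidded drying capsule in the well of the white drying box, the aluminium pill tube in the large compartment of the clear acrylic tray, and the green spray bottle in the green saucer, each standing upright in the middle of its place. All four places are occupied at the start; the cork coaster is free for parking something on the way, and nothing stays on it at the end. Set things down rather than dropping them, don't tip any of them over, and leave the hedgehog with the glasses where it stands.

Things in the scene. Friction and masses are not known exactly. Their poses are not given: they have to be found in the camera images.
- charging_case: Round charging case, dark graphite with a light-blue top. Diameter 56 mm, 47 mm tall, about 0.11 kg. Origin: centre of its underside; z axis: its own axis, up. Loose; may be gripped across its diameter at any yaw. Starts upright on the seat of the acrylic tray or of the green saucer.
- drying_capsule: Drying capsule: a round cream jar with an orange band and an orange screw lid. Diameter 44 mm, 62 mm tall, about 0.08 kg. Origin: centre of its underside; z axis: its own axis, up. Loose; may be gripped across its diameter at any yaw. Starts upright on the seat of the acrylic tray or of the green saucer.
- pill_tube: Aluminium pill tube with a ribbed screw-top lid, bare metal all over. Diameter 34 mm, 78 mm tall, about 0.06 kg. Origin: centre of its underside; z axis: its own axis, up. Loose; may be gripped across its diameter at any yaw. Starts upright on the seat of the charging base or of the drying box.
- spray_bottle: Lens-spray bottle, dark green with a pale paper label and a white dot in the middle of its green top. Diameter 38 mm, 78 mm tall, about 0.07 kg. Origin: centre of its underside; z axis: its own axis, up. Loose; may be gripped across its diameter at any yaw. Starts upright on the seat of the charging base or of the drying box.
- charging_base: Charging base: a square graphite plastic block, 106 x 106 mm, 18 mm high, with a round well of 78 mm diameter, 10 mm deep, in its top; a light-blue ring is drawn on the well's floor. Home of the charging case. Fixed. Seat 8 mm above the counter; origin on the counter (z = 0) under the seat's middle.
- drying_box: Drying box: a square white plastic block, 112 x 112 mm, 18 mm high, with a round well of 78 mm diameter, 10 mm deep, in its top (grey slots on its floor) and a small red press button, rising to 22 mm, in its (-x, -y) corner. Home of the drying capsule. Fixed. Seat 8 mm above the counter; origin on the counter (z = 0) under the seat's middle.
- acrylic_tray: Clear, slightly bluish acrylic tray, 88 mm (x) by 124 mm (y), walls 4 mm thick, rim 20 mm high. Its seat is the large square compartment, 80 x 80 mm inside; two small ones lie along its +y side (outline y = -44 to +80 mm). Home of the pill tube. Fixed. Seat 8 mm above the counter; origin on the counter (z = 0) under the seat's middle.
- green_saucer: Round dark green saucer, 108 mm across its rim, rim 15 mm high, flat floor about 85 mm across, 8 mm above the counter. Home of the spray bottle. Fixed. Seat 8 mm above the counter; origin on the counter (z = 0) under the seat's middle.
- cork_coaster: Round cork coaster, 94 mm in diameter, 8 mm thick, flat on top, empty at the start: the free spot. Fixed. Seat 8 mm above the counter; origin on the counter (z = 0) under the seat's middle.
- hedgehog: Brown ceramic hedgehog carrying red-framed reading glasses, about 150 mm long (x, nose to -x) and 105 mm wide, 72 mm tall, 0.4 kg, loose. Origin: centre of its underside. To be left alone. It stands at the right or left of the far row; a blue mug (85 mm tall) stands on the other side.

How it is judged:
By the outcome, as a careful person would: the job done as asked, in the order asked, and still so for the second after the job is handed in, with the robot touching nothing.
It also fails if it takes over 136 s, if anything falls off the work surface, if the arm or the gripper's body presses on something with over 40 N, if the wrist force passes 120 N, or if a joint passes its speed limit or range.

## Robot

A 6-joint arm with a two-finger parallel gripper is mounted at the origin on the work surface. World frame = base frame: x ahead of the robot, y to its left, z up, the work surface at z = 0. Lengths are in m, angles in rad, forces in N, time in s.
With the tool pointing down it reaches from about 0.225 to 0.875 m from the base axis. Payload 3.4 kg.
Tool frame: the origin (TCP) lies at the very end of the fingers, on their centre line; the grasp point (between the pads) lies 19 mm behind it; z points along the fingers, y is the line along which they close (so a half turn about z gives the same grasp; the last joint's range is limited). The gripper opens to 85 mm and grips with 20 to 120 N. Pads are 22 mm wide; open, the fingers measure 114 mm over their backs; the gripper's body (76 mm by 85 mm) begins 54 mm behind the grasp point. The pads swing forward as they close: fully open they stand 13 mm farther back than shut.
Start: joints at [1.118, 0.276, 1.505, -0, 1.361, -0.121], TCP at [0.187, 0.544, 0.231] pointing down, gripper open.
Joint ranges: [-2.89, 2.89], [-0.75, 2.08], [0.22, 2.7], [-1.18, 4.32], [0.11, 2.71], [-2.7, 2.7]. Speed limits (rad/s): [2.57, 2.57, 3.14, 3.14, 3.14, 3.14].

## Interface

Orientations are given as a unit quaternion [w, x, y, z].
In Python, from rig import manip gives the robot as it stands. The module is installed in compiled form; this text tells all that it offers.
- The arm moves only by the tool play_rows, never from a script. Its argument "motion" is a list of rows, each a list of 5 numbers: the shift along the tool's x, y, z in units of 40 mm (1.0 is 40 mm), then the turn about the tool's z in units of 10 degrees (1.0 is 10 degrees), then the finger opening in mm, from 0 to 85.4. A call has 1 to 5 rows; each row is the pose to reach, as a shift and turn from the pose commanded when the call began, along the tool's axes at that moment; what a row does not reach only later rows make up. A row lasts 1/8 s, in which the tool goes at most 62.5 mm and 10.7 degrees, less where a joint would pass 70% of its speed; a pose out of reach is approached as far as the arm can. A call with a gripper value outside its range is refused whole. The fingers move at their own pace and stop on an object; "newtons" is the grip in N (left out, the last holds). Time passes only in rows, so rows that repeat a pose let the fingers close. It gives the time, the measured TCP pose, the force, the opening and the grip force at its end, in the units of the state.
- manip.get_state(): the state, without advancing time (a new reading comes with each control period).
- manip.get_image(name): name is "scene" or "top"; returns a dict with "img" (420x560x3 uint8, red, green, blue), "range_z" (420x560 float32, m along the optical axis (not along the pixel's ray), 0 where there is no reading), "fx", "fy", "cx", "cy" (pixels), "R" (3x3) and "t" (3): a world point X has camera coordinates R X + t. Camera axes: x right, y down, z forward; pixel columns grow to the right and rows downward; lengths in m; the calibration is good to about 2 mm. A picture is of the moment at which its call begins.
- manip.sign_off(): hands the job in; it is judged then, once.
The state is a dict: "clock": time; "qpos": joint angles; "qd": joint speeds; "effort": joint torques, N m; "position": TCP position; "ee_rot": TCP orientation; "contact_force": force on the tool from outside, world axes, zero at the start; "moment": the same for the moment, N m; "width": finger opening in m; "gripper_force": force on a finger pad.
Only numpy, scipy, OpenCV 4.12 (cv2) and the standard library are available. Lean on these libraries where they do the work, as an engineer would, in place of code of your own. Each camera call takes 0.05 s, during which the arm holds its last target. There are 200 camera calls.

## Working session

There is one attempt and no reset: what is moved stays moved. The work goes in short steps, Python scripts to look and compute and a tool call to move; the robot and the scene stay as the last step left them, time stands still between calls to the robot, and variables do not carry over. Pictures are saved under pics/ and viewed, at most 14 in all, crops included, and the job is handed in when it is done.

Besides the shell and the picture viewer there is one more tool, called after "Call:" by a JSON object that holds its "api" and its "payload". play_rows: Moves the arm, as the interface text tells. Its arguments: {"type":"object","properties":{"motion":{"type":"array","items":{"type":"array","items":{"type":"number"}}},"newtons":{"type":"number"}},"required":["motion"]}

```bash
mkdir -p pics
cat > h.py <<'E'
from rig import manip
import numpy as np, cv2
def snap(name,fn):
    d=manip.get_image(name); cv2.imwrite('pics/'+fn,cv2.cvtColor(d['img'],cv2.COLOR_RGB2BGR)); return d
def world(d):
    z=d['range_z']; v,u=np.mgrid[:z.shape[0],:z.shape[1]]
    c=np.stack([(u-d['cx'])/d['fx']*z,(v-d['cy'])/d['fy']*z,z],-1)
    W=(c-d['t'])@d['R']; W[z==0]=np.nan; return W
E
python3 - <<'E'
from h import *
for n in('scene','top'):
    d=snap(n,n+'0.png'); np.savez(n+'0.npz',**d); print(n,d['R'].round(3).tolist(),d['t'],d['fx'])
s=manip.get_state(); print({k:np.round(v,3) for k,v in s.items()})
E
```

```text
scene [[-0.848, 0.53, -0.004], [0.374, 0.593, -0.713], [-0.375, -0.606, -0.701]] [ 0.50263453 -0.17638772  1.3053396 ] 463.0459897132638
top [[-0.012, -1.0, 0.024], [-0.992, 0.009, -0.129], [0.129, -0.025, -0.991]] [-0.00782394  0.56306169  1.04217426] 420.6147750032207
{'clock': np.float64(0.1), 'qpos': array([ 1.118,  0.277,  1.506,  0.   ,  1.361, -0.121]), 'qd': array([ 0.   , -0.001, -0.003,  0.   , -0.002,  0.   ]), 'effort': array([ 2.0000e-03, -4.1770e+01, -2.4641e+01, -0.0000e+00,  6.0000e-03,
        0.0000e+00]), 'position': array([0.187, 0.543, 0.231]), 'ee_rot': array([-0.   ,  0.165,  0.986, -0.001]), 'contact_force': array([0.431, 0.078, 0.427]), 'moment': array([-0.004,  0.008,  0.004]), 'gripper_force': np.float64(0.0), 'width': np.float64(0.086)}
```

View pics/top0.png

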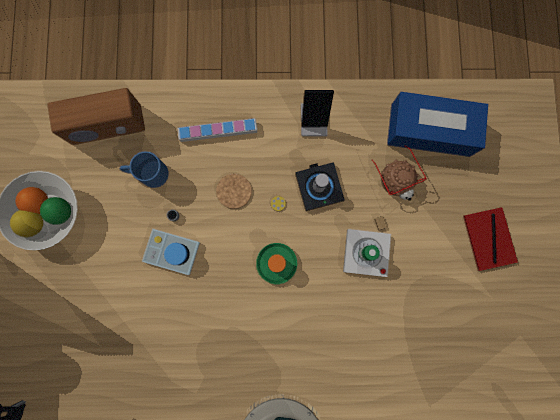

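View pics/scene0.png

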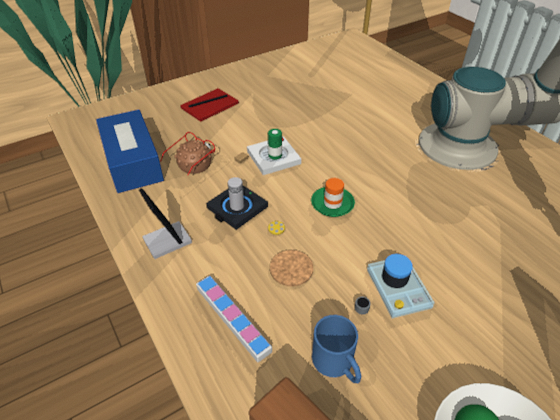

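Top view: base with tube at (320,187), box with bottle at (368,253), saucer with capsule at (277,264), tray with case at (172,252), coaster at (233,190), hedgehog at (400,180), mug at (148,170). That makes two swaps, tube with case and bottle with capsule. The scene view agrees. I'll measure the centres next.

```bash
cat > m.py <<'E'
from h import *
def circ(P):  # least-squares centre of mask via min enclosing circle + centroid
    (c,r)=cv2.minEnclosingCircle(P.astype(np.float32)); return np.round(c,4),round(r,4)
def blob(W,u,v,h,zlo,zhi):
    S=np.s_[v-h:v+h,u-h:u+h]; Q=W[S]; m=(Q[...,2]>zlo)&(Q[...,2]<zhi)
    n,l,st,_=cv2.connectedComponentsWithStats(m.astype(np.uint8)); k=1+np.argmax(st[1:,4]); return Q[l==k]
if __name__=='__main__':
    d=dict(np.load('top0.npz')); W=world(d)
    t=W[330:400:5,100:200:5,2]; print('table z',np.nanmedian(t),np.nanstd(t))
    for n,u,v,h,zs in [('tube',320,181,22,.086),('bottle',371,253,22,.086),('capsule',277,264,22,.070),('case',176,252,22,.055)]:
        P=blob(W,u,v,h,zs-.008,zs+.012); print(n,len(P),np.median(P,0).round(4),((P.min(0)+P.max(0))/2).round(4),np.ptp(P,axis=0).round(3))
    for n,u,v,h,a,b in [('base',320,187,32,.011,.024),('box',368,253,32,.012,.024),('tray',172,252,36,.011,.026),('saucer',277,264,28,.007,.02),('coaster',233,190,28,.004,.014)]:
        P=blob(W,u,v,h,a,b)[:,:2]; r=cv2.minAreaRect(P.astype(np.float32)); print(n,len(P),np.round(r[0],4),np.round(r[1],4),round(r[2],1),'circ',circ(P),np.ptp(P,axis=0).round(3))
    for n,u,v,h in [('mug',148,170,40),('hog',400,185,45)]:
        P=blob(W,u,v,h,.03,.12); print(n,P.min(0).round(3),P.max(0).round(3))
E
python3 m.py
```

```text
table z -0.0001240110922399898 0.0021173753220172275
tube 151 [ 0.6431 -0.1087  0.0863] [ 0.6434 -0.1101  0.0852] [0.032 0.033 0.012]
bottle 191 [ 0.4644 -0.2264  0.0867] [ 0.4636 -0.2274  0.0858] [0.037 0.037 0.012]
capsule 246 [0.441  0.0049 0.0706] [0.4411 0.0037 0.0698] [0.039 0.042 0.011]
case 404 [0.4685 0.2549 0.055 ] [0.4678 0.2556 0.0539] [0.052 0.055 0.013]
base 985 [ 0.6474 -0.1106] [0.1159 0.1068] 14.3 circ (array([ 0.6435, -0.1118]), 0.0739) [0.129 0.128]
box 1182 [ 0.4661 -0.2317] [0.1138 0.1119] 82.8 circ (array([ 0.4665, -0.2315]), 0.0776) [0.123 0.123]
tray 471 [0.4745 0.2767] [0.1262 0.088 ] 73.4 circ (array([0.4748, 0.2757]), 0.0745) [0.116 0.141]
saucer 931 [0.4423 0.0058] [0.106  0.1027] 88.9 circ (array([0.4416, 0.0051]), 0.0539) [0.103 0.106]
coaster 958 [0.6346 0.1153] [0.0927 0.0942] 39.5 circ (array([0.6356, 0.1141]), 0.0493) [0.095 0.093]
mug [0.645 0.289 0.03 ] [0.719 0.399 0.09 ]
hog [ 0.604 -0.445  0.03 ] [ 0.761 -0.247  0.089]
```

Call:
{"api": "play_rows", "payload": {"motion": [[-1.07, -0.785, 0, -0.38, 85], [-2.14, -1.57, 0, -0.76, 85], [-3.21, -2.355, 0, -1.14, 85], [-4.28, -3.14, 0, -1.52, 85], [-5.35, -3.925, 0, -1.9, 85]], "newtons": 30}}

```text
clock: 0.72
position: [0.3391, 0.3239, 0.231]
ee_rot: [-0.0, -0.001, 1.0, -0.0]
contact_force: [0.2, -0.0, 0.4]
width: 0.0847
gripper_force: 0.0
```

```bash
cat > st.py <<'E'
from h import *
import sys
from scipy.spatial.transform import Rotation as Ro
s=manip.get_state(); q=s['ee_rot']; R=Ro.from_quat([q[1],q[2],q[3],q[0]]).as_matrix()
print('t',round(float(s['clock']),2),'pos',s['position'].round(4),'x',R[:,0].round(3),'y',R[:,1].round(3),'w',round(float(s['width']),4),'gf',round(float(s['gripper_force']),1),'F',s['contact_force'].round(1))
if len(sys.argv)>3:
    T=np.array([float(a) for a in sys.argv[1:4]]); print('units',(R.T@(T-s['position'])/.04).round(2))
E
python3 st.py .643 -.11 .15
python3 - <<'E'
from h import *
W=world(dict(np.load('top0.npz')))
Q=W[225:280:4,135:206:5]; print(Q[...,2].__mul__(1000).round(0).astype(int))
print('jar',W[205:226,162:184,2].max(),W[216,172])
E
```

```text
t 0.72 pos [0.3391 0.3239 0.231 ] x [-1.    -0.002  0.   ] y [-0.002  1.    -0.   ] w 0.0847 gf 0.0 F [ 0.2 -0.   0.4]
units [ -7.57 -10.87   2.03]
[[                  -1                   -2                   -1
                    -3                    0                    1
                    -2                   -2                    2
                    -1                    1                    2
                    -3                   -2                   -2]
 [                  -3                   -2                   -2
                     3                    2                    0
                    -4                    0                    1
                     3                    0                   -1
                     0                    0                    1]
 [                   1                   -2                    0
                    -3                   10                    6
                    18                   -3                    0
                    -1                   -2                   -1
                    -3                  
[... 3015 characters left out ...]
        0
                    -2                    0                   -1
                     1                    0                    0
                     0                   25                    2
                    -1                    1                   -3]
 [                   0                    2                    1
                     2                   -1                   -2
                     1                    2                   -2
                     2                   -2                    1
                    -3                    0                   -3]]
jar nan [0.5660146  0.27251214 0.01921789]<stdin>:3: RuntimeWarning: invalid value encountered in cast
```

Call:
{"api": "play_rows", "payload": {"motion": [[-0.75, -1.08, 0, 0, 85], [-1.5, -2.16, 0, 0, 85], [-2.25, -3.24, 0, 0, 85], [-3.0, -4.32, 0, 0, 85], [-3.75, -5.4, 0, 0, 85]]}}

```text
clock: 1.35
position: [0.489, 0.1079, 0.231]
ee_rot: [-0.0, 0.0, 1.0, 0.0]
contact_force: [0.1, 0.4, -0.4]
width: 0.0847
gripper_force: 0.0
```

Call:
{"api": "play_rows", "payload": {"motion": [[-0.8, -1.1, 0.4, 0, 85], [-1.6, -2.2, 0.8, 0, 85], [-2.4, -3.3, 1.2, 0, 85], [-3.2, -4.4, 1.6, 0, 85], [-3.82, -5.47, 2.0, 0, 85]]}}

```text
clock: 1.98
position: [0.6422, -0.111, 0.1501]
ee_rot: [-0.0, 0.0, 1.0, 0.0]
contact_force: [0.8, 0.3, -0.2]
width: 0.085
gripper_force: 0.0
```

```bash
python3 st.py .643 -.11 .03
```

```text
t 1.98 pos [ 0.6422 -0.111   0.1501] x [-1.  0.  0.] y [0. 1. 0.] w 0.085 gf 0.0 F [ 0.8  0.3 -0.2]
units [-0.02  0.02  3.  ]
```

Call:
{"api": "play_rows", "payload": {"motion": [[-0.02, 0.02, 0.7, 0, 85], [-0.02, 0.02, 1.5, 0, 70], [-0.02, 0.02, 2.3, 0, 60], [-0.02, 0.02, 2.9, 0, 50], [-0.02, 0.02, 3.0, 0, 45]], "newtons": 30}}

```text
clock: 2.6
position: [0.6402, -0.1081, 0.0289]
ee_rot: [-0.002, 0.0, 1.0, 0.001]
contact_force: [0.1, -0.4, -0.1]
width: 0.0448
gripper_force: 0.0
```

Call:
{"api": "play_rows", "payload": {"motion": [[0, 0, 0, 0, 40], [0, 0, 0, 0, 34], [0, 0, 0, 0, 28], [0, 0, 0, 0, 25], [0, 0, 0, 0, 25]]}}

```text
clock: 3.22
position: [0.643, -0.1088, 0.0327]
ee_rot: [0.001, 0.0, 1.0, -0.0]
contact_force: [0.6, 1.0, 6.1]
width: 0.0336
gripper_force: 30.1
```

```bash
python3 st.py
```

```text
t 3.23 pos [ 0.643  -0.1088  0.0327] x [-1.     0.    -0.003] y [ 0.     1.    -0.001] w 0.0336 gf 30.1 F [0.6 1.  6.1]
```

Call:
{"api": "play_rows", "payload": {"motion": [[0, 0, -0.4, 0, 25], [0, 0, -1.0, 0, 25], [0, 0, -1.8, 0, 25], [0, 0, -2.6, 0, 25], [0, 0, -3.0, 0, 25]]}}

```text
clock: 3.85
position: [0.6427, -0.1087, 0.1537]
ee_rot: [0.001, 0.0, 1.0, -0.0]
contact_force: [0.5, -1.0, -1.1]
width: 0.0337
gripper_force: 29.9
```

Call:
{"api": "play_rows", "payload": {"motion": [[0.02, 0.8, 0, 0, 25], [0.06, 2.0, 0, 0, 25], [0.12, 3.3, 0, 0, 25], [0.18, 4.6, 0, 0, 25], [0.2, 5.6, 0, 0, 25]]}}

```text
clock: 4.47
position: [0.633, 0.1176, 0.1508]
ee_rot: [-0.001, -0.0, 1.0, 0.0]
contact_force: [0.5, -0.8, -0.4]
width: 0.0333
gripper_force: 30.0
```

```bash
python3 st.py .635 .1145 .035; python3 -c "
from h import *
d=snap('top','top1.png');np.savez('top1.npz',**d)
cv2.imwrite('pics/top1c.png',cv2.resize(cv2.imread('pics/top1.png')[130:300,120:420],None,fx=2.6,fy=2.6))"
```

```text
t 4.47 pos [0.633  0.1176 0.1508] x [-1.    -0.001  0.002] y [-0.001  1.     0.   ] w 0.0333 gf 30.0 F [ 0.5 -0.8 -0.4]
units [-0.05 -0.08  2.9 ]
```

View pics/top1c.png

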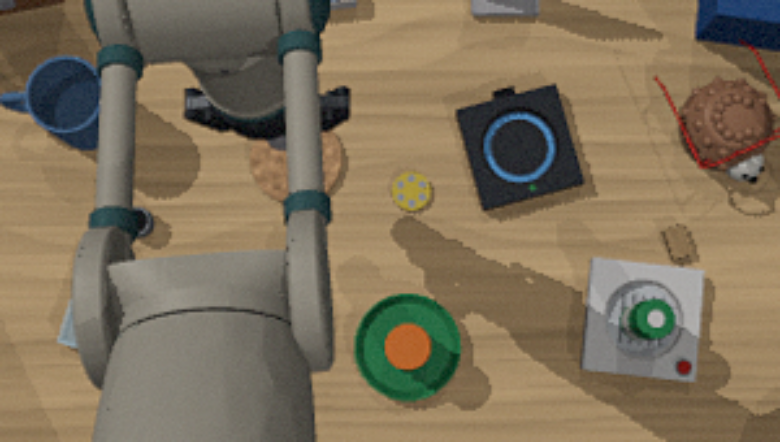

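Call:
{"api": "play_rows", "payload": {"motion": [[0, -0.04, 0.8, 0, 25], [0, -0.04, 1.6, 0, 25], [0, -0.04, 2.4, 0, 25], [0, -0.04, 2.8, 0, 25], [0, -0.04, 2.92, 0, 25]]}}

```text
clock: 5.15
position: [0.6335, 0.1137, 0.0335]
ee_rot: [-0.001, 0.0, 1.0, -0.0]
contact_force: [-0.8, -0.6, 0.5]
width: 0.0335
gripper_force: 30.1
```

```bash
python3 st.py
python3 - <<'E'
from h import *
d=dict(np.load('top1.npz')); W=world(d)
hsv=cv2.cvtColor(d['img'],cv2.COLOR_RGB2HSV)
m=np.zeros(hsv.shape[:2],bool); m[165:210,297:343]=True
m&=(hsv[...,0]>95)&(hsv[...,0]<125)&(hsv[...,1]>110)&(hsv[...,2]>90)
v,u=np.nonzero(m); e=cv2.fitEllipse(np.stack([u,v],1).astype(np.float32)); print(len(u),e)
def ray(u,v,z):
    c=np.array([(u-d['cx'])/d['fx'],(v-d['cy'])/d['fy'],1]); r=c@d['R']; o=-d['t']@d['R']; return o+r*(z-o[2])/r[2]
print('ring',ray(*e[0],.008).round(4), ray((u.min()+u.max())/2,(v.min()+v.max())/2,.008).round(4))
E
```

```text
t 5.15 pos [0.6335 0.1137 0.0335] x [-1.     0.     0.002] y [ 0.  1. -0.] w 0.0335 gf 30.1 F [-0.8 -0.6  0.5]
210 ((319.29034423828125, 186.30966186523438), (24.3533992767334, 25.008241653442383), 108.5876235961914)
ring [ 0.6436 -0.1129  0.008 ] [ 0.6444 -0.1135  0.008 ]
```

Call:
{"api": "play_rows", "payload": {"motion": [[0, 0, 0.03, 0, 25], [0, 0, 0.06, 0, 25], [0, 0, 0.06, 0, 25]]}}

```text
clock: 5.52
position: [0.6346, 0.1139, 0.033]
ee_rot: [0.001, 0.0, 1.0, 0.0]
contact_force: [-0.6, 0.8, -0.4]
width: 0.0333
gripper_force: 30.1
```

Call:
{"api": "play_rows", "payload": {"motion": [[0, 0, 0.04, 0, 25], [0, 0, 0.08, 0, 25], [0, 0, 0.08, 0, 25]]}}

```text
clock: 5.9
position: [0.6347, 0.1139, 0.0326]
ee_rot: [0.001, 0.0, 1.0, 0.0]
contact_force: [-4.5, -0.0, 15.5]
width: 0.0334
gripper_force: 31.5
```

Call:
{"api": "play_rows", "payload": {"motion": [[0, 0, -0.04, 0, 25], [0, 0, -0.05, 0, 32], [0, 0, -0.05, 0, 38], [0, 0, -0.05, 0, 48], [0, 0, -0.05, 0, 60]]}}

```text
clock: 6.52
position: [0.6339, 0.1139, 0.0305]
ee_rot: [-0.0, 0.0, 1.0, 0.0]
contact_force: [-1.0, 0.4, 0.3]
width: 0.06
gripper_force: 0.0
```

Call:
{"api": "play_rows", "payload": {"motion": [[0, 0, -0.3, 0, 70], [0, 0, -1.0, 0, 80], [0, 0, -2.0, 0, 85], [0, 0, -2.8, 0, 85], [0, 0, -3.0, 0, 85]]}}

```text
clock: 7.15
position: [0.6357, 0.114, 0.1541]
ee_rot: [0.003, 0.0, 1.0, 0.0]
contact_force: [1.2, 0.7, 0.0]
width: 0.0849
gripper_force: 0.0
```

Call:
{"api": "play_rows", "payload": {"motion": [[0.6, 0.5, 0, 0, 85], [1.6, 1.4, 0, 0, 85], [2.7, 2.3, 0, 0, 85], [3.7, 3.1, 0, 0, 85], [4.18, 3.54, 0, 0, 85]]}}

```text
clock: 7.78
position: [0.4636, 0.2564, 0.15]
ee_rot: [-0.002, -0.001, 1.0, -0.0]
contact_force: [0.7, -0.7, 0.3]
width: 0.085
gripper_force: 0.0
```

```bash
python3 st.py .468 .2555 .024; python3 -c "
from m import *
d=snap('top','top2.png');np.savez('top2.npz',**d)
cv2.imwrite('pics/top2c.png',cv2.resize(cv2.imread('pics/top2.png')[130:300,120:420],None,fx=2.6,fy=2.6))
d=snap('scene','scene2.png')
"
```

```text
t 7.78 pos [0.4636 0.2564 0.15  ] x [-1.    -0.001  0.003] y [-0.001  1.    -0.001] w 0.085 gf 0.0 F [ 0.7 -0.7  0.3]
units [-0.12 -0.02  3.15]
```

View pics/scene2.png

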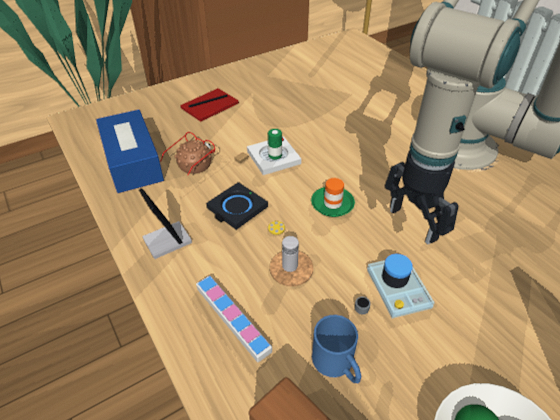

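Call:
{"api": "play_rows", "payload": {"motion": [[0, 0, 0.5, 0, 85], [0, 0, 1.3, 0, 85], [0, 0, 2.2, 0, 85], [0, 0, 2.9, 0, 80], [0, 0, 3.1, 0, 75]], "newtons": 40}}

```text
clock: 8.5
position: [0.4662, 0.2542, 0.0247]
ee_rot: [-0.002, 0.0, 1.0, -0.001]
contact_force: [0.8, 0.0, -0.4]
width: 0.0749
gripper_force: 0.0
```

Call:
{"api": "play_rows", "payload": {"motion": [[0, 0, 0.03, 0, 68], [0, 0, 0.03, 0, 62], [0, 0, 0.03, 0, 56], [0, 0, 0.03, 0, 48], [0, 0, 0.03, 0, 46]]}}

```text
clock: 9.12
position: [0.4681, 0.2562, 0.0272]
ee_rot: [0.002, 0.0, 1.0, 0.001]
contact_force: [-0.4, 1.4, 4.8]
width: 0.0555
gripper_force: 42.2
```

```bash
python3 st.py
```

```text
t 9.12 pos [0.4681 0.2562 0.0272] x [-1.     0.    -0.003] y [0.    1.    0.002] w 0.0555 gf 42.2 F [-0.4  1.4  4.8]
```

Call:
{"api": "play_rows", "payload": {"motion": [[0, 0, -0.3, 0, 46], [0, 0, -0.9, 0, 46], [0, 0, -1.8, 0, 46], [0, 0, -2.7, 0, 46], [0, 0, -3.2, 0, 46]]}}

```text
clock: 9.75
position: [0.4674, 0.2556, 0.1563]
ee_rot: [0.001, -0.0, 1.0, 0.0]
contact_force: [0.8, -0.2, -2.0]
width: 0.0549
gripper_force: 42.6
```

Call:
{"api": "play_rows", "payload": {"motion": [[-0.2, -0.4, 0, 0, 46], [-0.6, -1.3, 0, 0, 46], [-1.1, -2.4, 0, 0, 46], [-1.65, -3.5, 0, 0, 46], [-2.2, -4.6, 0, 0, 46]]}}

```text
clock: 10.38
position: [0.5545, 0.0687, 0.1524]
ee_rot: [-0.001, 0.0, 1.0, -0.0]
contact_force: [0.4, 0.8, -1.4]
width: 0.0548
gripper_force: 42.6
```

Call:
{"api": "play_rows", "payload": {"motion": [[-0.55, -1.1, 0, 0, 46], [-1.1, -2.3, 0, 0, 46], [-1.65, -3.5, 0, 0, 46], [-2.1, -4.4, 0, 0, 46], [-2.19, -4.62, 0, 0, 46]]}}

```text
clock: 11.0
position: [0.6422, -0.1173, 0.1517]
ee_rot: [-0.001, 0.002, 1.0, -0.0]
contact_force: [-0.1, 0.4, -1.1]
width: 0.0548
gripper_force: 42.7
```

Call:
{"api": "play_rows", "payload": {"motion": [[0, 0, 0, 0, 46], [0, 0, 0, 0, 46], [0, 0, 0, 0, 46]]}}

```text
clock: 11.38
position: [0.6419, -0.1121, 0.1538]
ee_rot: [-0.0, -0.001, 1.0, 0.0]
contact_force: [0.7, -0.1, -1.6]
width: 0.0551
gripper_force: 42.7
```

```bash
python3 st.py .6435 -.1125 .03
```

```text
t 11.38 pos [ 0.6419 -0.1121  0.1538] x [-1.    -0.001  0.   ] y [-0.001  1.     0.   ] w 0.0551 gf 42.7 F [ 0.7 -0.1 -1.6]
units [-0.04 -0.01  3.1 ]
```

Call:
{"api": "play_rows", "payload": {"motion": [[-0.02, 0, 0.8, 0, 46], [-0.03, 0, 1.7, 0, 46], [-0.03, 0, 2.5, 0, 46], [-0.03, 0, 2.9, 0, 46], [-0.03, 0, 3.0, 0, 46]]}}

```text
clock: 12.0
position: [0.6433, -0.1127, 0.0331]
ee_rot: [-0.001, -0.0, 1.0, 0.0]
contact_force: [0.4, 0.1, -1.5]
width: 0.0551
gripper_force: 42.7
```

Call:
{"api": "play_rows", "payload": {"motion": [[0, 0, 0.05, 0, 46], [0, 0, 0.1, 0, 46], [0, 0, 0.1, 0, 46]]}}

```text
clock: 12.38
position: [0.644, -0.1135, 0.0304]
ee_rot: [0.001, 0.0, 1.0, -0.0]
contact_force: [-0.7, -0.1, -0.8]
width: 0.0549
gripper_force: 42.7
```

Call:
{"api": "play_rows", "payload": {"motion": [[0, 0, 0.04, 0, 46], [0, 0, 0.07, 0, 46], [0, 0, 0.07, 0, 46]]}}

```text
clock: 12.75
position: [0.6437, -0.1134, 0.0273]
ee_rot: [0.0, 0.0, 1.0, -0.0]
contact_force: [-0.9, 0.1, 2.4]
width: 0.0552
gripper_force: 42.8
```

Call:
{"api": "play_rows", "payload": {"motion": [[0, 0, 0, 0, 50], [0, 0, 0, 0, 56], [0, 0, 0, 0, 60], [0, 0, 0, 0, 66], [0, 0, 0, 0, 72]]}}

```text
clock: 13.38
position: [0.6436, -0.1133, 0.0268]
ee_rot: [-0.0, 0.0, 1.0, 0.0]
contact_force: [-0.3, 0.7, 0.0]
width: 0.0718
gripper_force: 0.0
```

Call:
{"api": "play_rows", "payload": {"motion": [[0, 0, -0.3, 0, 74], [0, 0, -1.0, 0, 80], [0, 0, -2.0, 0, 85], [0, 0, -2.8, 0, 85], [0, 0, -3.0, 0, 85]]}}

```text
clock: 14.0
position: [0.6452, -0.1138, 0.1503]
ee_rot: [0.003, 0.0, 1.0, -0.001]
contact_force: [0.3, 0.5, 0.3]
width: 0.0851
gripper_force: 0.0
```

```bash
python3 st.py .635 .114 .15; python3 -c "
from m import *
d=snap('top','top3.png');np.savez('top3.npz',**d); W=world(d)
cv2.imwrite('pics/top3c.png',cv2.resize(cv2.imread('pics/top3.png')[135:285,130:430],None,fx=2.6,fy=2.6))
P=blob(W,172,252,36,.013,.028)[:,:2]; r=cv2.minAreaRect(P.astype(np.float32)); print(r)
P=blob(W,233,185,25,.078,.098);print('tube',np.median(P,0),(P.min(0)+P.max(0))/2)
"
```

```text
t 14.0 pos [ 0.6452 -0.1138  0.1503] x [-1.     0.    -0.006] y [ 0.     1.    -0.002] w 0.0851 gf 0.0 F [0.3 0.5 0.3]
units [ 0.26  5.69 -0.  ]
((0.47440922260284424, 0.27610230445861816), (0.12545636296272278, 0.08796405047178268), 73.44396209716797)
tube [0.63543331 0.11193562 0.08583098] [0.6350925  0.11282826 0.08464755]
```

View pics/top3c.png

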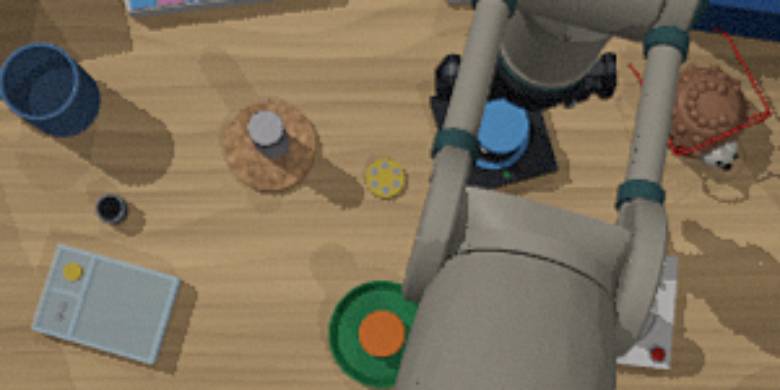

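Call:
{"api": "play_rows", "payload": {"motion": [[0.04, 0.8, 0, 0, 85], [0.1, 2.0, 0, 0, 85], [0.15, 3.4, 0, 0, 85], [0.2, 4.8, 0, 0, 85], [0.22, 5.65, 0, 0, 85]]}}

```text
clock: 14.68
position: [0.6334, 0.1153, 0.1452]
ee_rot: [-0.002, -0.001, 1.0, 0.0]
contact_force: [0.3, -0.6, -0.2]
width: 0.0853
gripper_force: 0.0
```

Call:
{"api": "play_rows", "payload": {"motion": [[0, 0, 0, 0, 85], [0, 0, 0, 0, 85]]}}

```text
clock: 14.92
position: [0.6343, 0.1121, 0.1458]
ee_rot: [-0.001, -0.0, 1.0, -0.0]
contact_force: [0.1, 0.0, -0.1]
width: 0.0851
gripper_force: 0.0
```

```bash
python3 st.py .635 .113 .03
python3 - <<'E'
from h import *
d=dict(np.load('top3.npz'))
def ray(u,v,z):
    c=np.array([(u-d['cx'])/d['fx'],(v-d['cy'])/d['fy'],1]); r=c@d['R']; o=-d['t']@d['R']; return o+r*(z-o[2])/r[2]
print(ray(130+126/2.6,135+308/2.6,.02))
E
```

```text
t 14.93 pos [0.6343 0.1121 0.1458] x [-1.    -0.     0.002] y [-0.     1.    -0.001] w 0.0851 gf 0.0 F [ 0.1  0.  -0.1]
units [-0.02  0.02  2.89]
[0.46909713 0.25382052 0.02      ]
```

Run:
```python
from m import *
d=manip.get_image('scene'); np.savez('scene3.npz',**d); W=world(d)
print('table',np.nanmedian(W[300:330,180:200,2]), np.nanmedian(W[240:260,330:350,2]))
for n,u,v,h,a,b in [('tray',400,287,44,.012,.026),('base',238,205,34,.011,.024),('box',274,155,30,.012,.024),('saucer',333,201,26,.007,.02),('coaster',292,267,26,.004,.014)]:
    P=blob(W,u,v,h,a,b)[:,:2]; r=cv2.minAreaRect(P.astype(np.float32)); print(n,len(P),np.round(r[0],4),np.round(r[1],4),round(r[2],1))
for n,u,v,h,z in [('tube',290,243,25,.086),('case',238,195,30,.055),('capsule',334,188,22,.07),('bottle',275,135,22,.086)]:
    P=blob(W,u,v,h,z-.008,z+.01); print(n,len(P),((P.min(0)+P.max(0))/2).round(4),np.median(P,0).round(4))
d=manip.get_image('top'); W=world(d)
P=blob(W,320,183,28,.047,.065); print('case top',len(P),((P.min(0)+P.max(0))/2).round(4),np.median(P,0).round(4),np.ptp(P,axis=0))
```

```text
table -0.00046816282638013283 -0.0003658918291970028
tray 875 [0.4767 0.2781] [0.1286 0.0902] 73.0
base 746 [ 0.6494 -0.1089] [0.1197 0.1094] 14.0
box 296 [ 0.5115 -0.2457] [0.1317 0.0544] 56.3
saucer 470 [0.437  0.0099] [0.1068 0.0907] 65.8
coaster 915 [0.6376 0.119 ] [0.089 0.092] 55.2
tube 190 [0.6388 0.1155 0.0832] [0.6395 0.1173 0.0851]
case 333 [ 0.6462 -0.111   0.0527] [ 0.6469 -0.1085  0.054 ]
capsule 214 [0.4438 0.007  0.0678] [0.4461 0.0093 0.0693]
bottle 17 [ 0.4779 -0.2323  0.0829] [ 0.4815 -0.2293  0.0846]
case top 369 [ 0.643  -0.1135  0.0537] [ 0.6426 -0.1142  0.0553] [0.05279813 0.05369019 0.01334525]
```

Call:
{"api": "play_rows", "payload": {"motion": [[-0.02, 0.02, 0.7, 0, 85], [-0.02, 0.02, 1.5, 0, 70], [-0.02, 0.02, 2.3, 0, 60], [-0.02, 0.02, 2.8, 0, 50], [-0.02, 0.02, 2.88, 0, 45]], "newtons": 30}}

```text
clock: 15.65
position: [0.6345, 0.112, 0.0299]
ee_rot: [-0.002, 0.001, 1.0, -0.0]
contact_force: [0.2, 1.1, 0.3]
width: 0.0449
gripper_force: 0.0
```

Call:
{"api": "play_rows", "payload": {"motion": [[0, 0, 0, 0, 40], [0, 0, 0, 0, 34], [0, 0, 0, 0, 28], [0, 0, 0, 0, 25], [0, 0, 0, 0, 25]]}}

```text
clock: 16.27
position: [0.6367, 0.1134, 0.033]
ee_rot: [0.001, -0.0, 1.0, -0.0]
contact_force: [0.4, -0.6, 6.0]
width: 0.033
gripper_force: 30.1
```

Call:
{"api": "play_rows", "payload": {"motion": [[0, 0, -0.4, 0, 25], [0, 0, -1.0, 0, 25], [0, 0, -1.8, 0, 25], [0, 0, -2.6, 0, 25], [0, 0, -3.0, 0, 25]]}}

```text
clock: 16.9
position: [0.6363, 0.1137, 0.1541]
ee_rot: [0.001, 0.0, 1.0, 0.0]
contact_force: [-1.2, 0.1, -1.5]
width: 0.0335
gripper_force: 29.9
```

Call:
{"api": "play_rows", "payload": {"motion": [[0.5, 0.4, 0, 0, 25], [1.5, 1.3, 0, 0, 25], [2.6, 2.3, 0, 0, 25], [3.7, 3.2, 0, 0, 25], [4.15, 3.62, 0, 0, 25]]}}

```text
clock: 17.52
position: [0.466, 0.2595, 0.1513]
ee_rot: [-0.002, -0.001, 1.0, -0.0]
contact_force: [1.5, -0.6, -0.8]
width: 0.0335
gripper_force: 30.0
```

Call:
{"api": "play_rows", "payload": {"motion": [[0, 0, 0, 0, 25], [0, 0, 0, 0, 25], [0, 0, 0, 0, 25]]}}

```text
clock: 17.9
position: [0.4707, 0.2576, 0.1515]
ee_rot: [0.0, 0.001, 1.0, -0.0]
contact_force: [0.2, 0.3, -1.4]
width: 0.0334
gripper_force: 30.0
```

```bash
python3 st.py .469 .258 .03
```

```text
t 17.9 pos [0.4707 0.2576 0.1515] x [-1.     0.001 -0.   ] y [ 0.001  1.    -0.   ] w 0.0334 gf 30.0 F [ 0.2  0.3 -1.4]
units [0.04 0.01 3.04]
```

Call:
{"api": "play_rows", "payload": {"motion": [[0, 0.01, 0.8, 0, 25], [0, 0.01, 1.7, 0, 25], [0, 0.01, 2.5, 0, 25], [0, 0.01, 2.8, 0, 25], [0, 0.01, 2.92, 0, 25]]}}

```text
clock: 18.52
position: [0.4703, 0.2584, 0.0346]
ee_rot: [-0.0, 0.001, 1.0, -0.0]
contact_force: [0.8, -0.4, 0.5]
width: 0.0333
gripper_force: 30.0
```

Call:
{"api": "play_rows", "payload": {"motion": [[0, 0, 0.03, 0, 25], [0, 0, 0.06, 0, 25], [0, 0, 0.06, 0, 25]]}}

```text
clock: 18.9
position: [0.4701, 0.2589, 0.0332]
ee_rot: [0.001, 0.0, 1.0, 0.0]
contact_force: [0.9, -1.0, -0.7]
width: 0.0334
gripper_force: 30.0
```

Call:
{"api": "play_rows", "payload": {"motion": [[0, 0, 0.03, 0, 25], [0, 0, 0.05, 0, 25], [0, 0, 0.05, 0, 25]]}}

```text
clock: 19.27
position: [0.4702, 0.259, 0.033]
ee_rot: [0.001, -0.0, 1.0, 0.0]
contact_force: [-2.4, -0.8, 14.4]
width: 0.0333
gripper_force: 31.4
```

Call:
{"api": "play_rows", "payload": {"motion": [[0, 0, -0.03, 0, 25], [0, 0, -0.04, 0, 32], [0, 0, -0.04, 0, 38], [0, 0, -0.04, 0, 48], [0, 0, -0.04, 0, 60]]}}

```text
clock: 19.9
position: [0.4696, 0.2587, 0.0317]
ee_rot: [-0.0, 0.0, 1.0, -0.0]
contact_force: [0.5, -0.3, 0.0]
width: 0.06
gripper_force: 0.0
```

Call:
{"api": "play_rows", "payload": {"motion": [[0, 0, -0.3, 0, 70], [0, 0, -1.0, 0, 80], [0, 0, -2.0, 0, 85], [0, 0, -2.8, 0, 85], [0, 0, -3.0, 0, 85]]}}

```text
clock: 20.52
position: [0.4711, 0.2593, 0.155]
ee_rot: [0.003, 0.0, 1.0, 0.001]
contact_force: [0.3, -0.5, -0.5]
width: 0.0849
gripper_force: 0.0
```

Call:
{"api": "play_rows", "payload": {"motion": [[0, -0.6, 0, 0, 85], [0.03, -1.8, 0, 0, 85], [0.06, -3.2, 0, 0, 85], [0.08, -4.6, 0, 0, 85], [0.1, -6.0, 0, 0, 85]]}}

```text
clock: 21.15
position: [0.4648, 0.0171, 0.1514]
ee_rot: [-0.001, -0.0, 1.0, 0.0]
contact_force: [0.0, 0.8, 0.4]
width: 0.0851
gripper_force: 0.0
```

Call:
{"api": "play_rows", "payload": {"motion": [[0.02, -1.4, 0, 0, 85], [0.03, -2.8, 0, 0, 85], [0.04, -4.2, 0, 0, 85], [0.05, -5.6, 0, 0, 85], [0.05, -6.15, 0, 0, 85]]}}

```text
clock: 21.78
position: [0.4631, -0.23, 0.1513]
ee_rot: [-0.0, 0.002, 1.0, 0.0]
contact_force: [0.2, 0.0, 1.0]
width: 0.0852
gripper_force: 0.0
```

Call:
{"api": "play_rows", "payload": {"motion": [[0, 0, 0, 0, 85], [0, 0, 0, 0, 85]]}}

```text
clock: 22.02
position: [0.4631, -0.2256, 0.1516]
ee_rot: [-0.001, -0.0, 1.0, 0.001]
contact_force: [-0.4, 0.1, 0.6]
width: 0.085
gripper_force: 0.0
```

```bash
python3 st.py .464 -.227 .03
python3 - <<'E'
from m import *
d=snap('top','top4.png');np.savez('top4.npz',**d); W=world(d)
P=blob(W,175,250,25,.075,.1);print('tube',np.median(P,0),(P.min(0)+P.max(0))/2)
P=blob(W,320,183,28,.047,.065); print('case',len(P),((P.min(0)+P.max(0))/2).round(4),np.median(P,0).round(4))
cv2.imwrite('pics/top4c.png',cv2.resize(cv2.imread('pics/top4.png')[135:285,130:430],None,fx=2.6,fy=2.6))
E
```

```text
t 22.02 pos [ 0.4631 -0.2256  0.1516] x [-1.    -0.     0.001] y [-0.     1.     0.002] w 0.085 gf 0.0 F [-0.4  0.1  0.6]
units [-0.03 -0.04  3.04]
tube [0.46988317 0.25658518 0.08564981] [0.46904025 0.25721473 0.08327435]
case 364 [ 0.6429 -0.1137  0.0547] [ 0.6427 -0.1141  0.0555]
```

View pics/top4c.png

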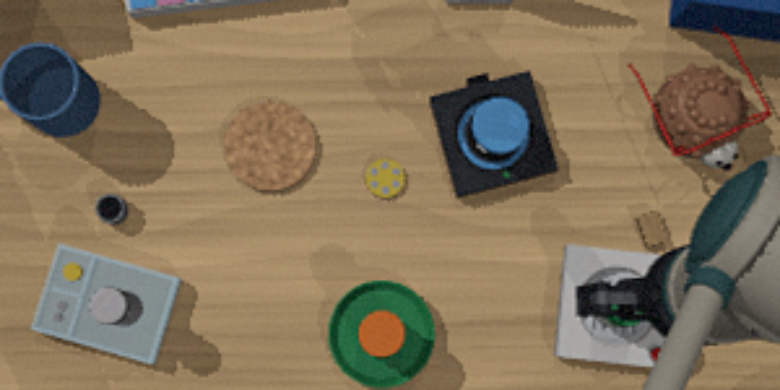

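Call:
{"api": "play_rows", "payload": {"motion": [[-0.02, -0.02, 0.7, 0, 85], [-0.02, -0.02, 1.5, 0, 75], [-0.02, -0.02, 2.3, 0, 65], [-0.02, -0.02, 2.9, 0, 55], [-0.02, -0.02, 3.02, 0, 50]], "newtons": 30}}

```text
clock: 22.7
position: [0.4634, -0.2258, 0.0301]
ee_rot: [-0.001, -0.001, 1.0, 0.001]
contact_force: [-0.1, -0.4, 0.3]
width: 0.0499
gripper_force: 0.0
```

Call:
{"api": "play_rows", "payload": {"motion": [[0, 0, 0, 0, 44], [0, 0, 0, 0, 38], [0, 0, 0, 0, 32], [0, 0, 0, 0, 29], [0, 0, 0, 0, 29]]}}

```text
clock: 23.32
position: [0.4653, -0.2283, 0.0325]
ee_rot: [0.001, 0.0, 1.0, -0.0]
contact_force: [0.4, 2.1, 6.8]
width: 0.0371
gripper_force: 30.4
```

```bash
python3 st.py
```

```text
t 23.32 pos [ 0.4653 -0.2283  0.0325] x [-1.     0.001 -0.002] y [ 0.001  1.    -0.001] w 0.0371 gf 30.4 F [0.4 2.1 6.8]
```

Call:
{"api": "play_rows", "payload": {"motion": [[0, 0, -0.4, 0, 29], [0, 0, -1.0, 0, 29], [0, 0, -1.8, 0, 29], [0, 0, -2.6, 0, 29], [0, 0, -3.0, 0, 29]]}}

```text
clock: 23.95
position: [0.465, -0.2288, 0.1533]
ee_rot: [0.001, 0.0, 1.0, -0.001]
contact_force: [0.1, -0.1, -0.3]
width: 0.0372
gripper_force: 30.2
```

Call:
{"api": "play_rows", "payload": {"motion": [[-0.2, 0.4, 0, 0, 29], [-0.6, 1.2, 0, 0, 29], [-1.1, 2.2, 0, 0, 29], [-1.6, 3.2, 0, 0, 29], [-2.1, 4.2, 0, 0, 29]]}}

```text
clock: 24.58
position: [0.5483, -0.0576, 0.1499]
ee_rot: [-0.001, 0.0, 1.0, 0.0]
contact_force: [0.9, 0.0, -0.7]
width: 0.0377
gripper_force: 30.2
```

Call:
{"api": "play_rows", "payload": {"motion": [[-0.5, 1.0, 0, 0, 29], [-1.1, 2.2, 0, 0, 29], [-1.7, 3.4, 0, 0, 29], [-2.1, 4.2, 0, 0, 29], [-2.17, 4.34, 0, 0, 29]]}}

```text
clock: 25.2
position: [0.635, 0.1169, 0.1494]
ee_rot: [-0.001, -0.002, 1.0, 0.0]
contact_force: [0.2, -0.8, 0.0]
width: 0.0374
gripper_force: 30.3
```

Call:
{"api": "play_rows", "payload": {"motion": [[0, 0, 0, 0, 29], [0, 0, 0, 0, 29], [0, 0, 0.8, 0, 29], [0, 0, 1.6, 0, 29], [0, 0, 2.4, 0, 29]]}}

```text
clock: 25.82
position: [0.6349, 0.112, 0.0548]
ee_rot: [0.0, 0.001, 1.0, -0.0]
contact_force: [0.5, 1.0, -1.4]
width: 0.0372
gripper_force: 30.3
```

```bash
python3 st.py .635 .114 .034
```

```text
t 25.82 pos [0.6349 0.112  0.0548] x [-1.     0.002 -0.   ] y [ 0.002  1.    -0.   ] w 0.0372 gf 30.3 F [ 0.5  1.  -1.4]
units [-0.    0.05  0.52]
```

Call:
{"api": "play_rows", "payload": {"motion": [[0, 0.02, 0.3, 0, 29], [0, 0.02, 0.46, 0, 29], [0, 0.02, 0.52, 0, 29], [0, 0.02, 0.55, 0, 29], [0, 0.02, 0.55, 0, 29]]}}

```text
clock: 26.45
position: [0.6357, 0.1144, 0.0341]
ee_rot: [0.001, 0.0, 1.0, 0.0]
contact_force: [0.8, 0.3, -0.2]
width: 0.0372
gripper_force: 30.3
```

Call:
{"api": "play_rows", "payload": {"motion": [[0, 0, 0.04, 0, 29], [0, 0, 0.06, 0, 29], [0, 0, 0.06, 0, 29]]}}

```text
clock: 26.82
position: [0.6358, 0.1144, 0.0325]
ee_rot: [0.001, -0.0, 1.0, 0.0]
contact_force: [-1.5, 0.2, 6.7]
width: 0.0371
gripper_force: 30.9
```

Call:
{"api": "play_rows", "payload": {"motion": [[0, 0, -0.02, 0, 33], [0, 0, -0.02, 0, 38], [0, 0, -0.02, 0, 44], [0, 0, -0.02, 0, 52], [0, 0, -0.02, 0, 62]]}}

```text
clock: 27.45
position: [0.6351, 0.1142, 0.0315]
ee_rot: [-0.0, 0.0, 1.0, 0.0]
contact_force: [0.0, 0.0, -1.4]
width: 0.062
gripper_force: 0.0
```

Call:
{"api": "play_rows", "payload": {"motion": [[0, 0, -0.3, 0, 70], [0, 0, -1.0, 0, 80], [0, 0, -2.0, 0, 85], [0, 0, -2.8, 0, 85], [0, 0, -3.0, 0, 85]]}}

```text
clock: 28.08
position: [0.6369, 0.1144, 0.1551]
ee_rot: [0.003, 0.0, 1.0, 0.0]
contact_force: [0.7, -0.5, -0.2]
width: 0.0853
gripper_force: 0.0
```

Call:
{"api": "play_rows", "payload": {"motion": [[0.6, -0.35, 0, 0, 85], [1.8, -1.0, 0, 0, 85], [3.0, -1.7, 0, 0, 85], [4.2, -2.4, 0, 0, 85], [4.86, -2.74, 0, 0, 85]]}}

```text
clock: 28.7
position: [0.4372, 0.004, 0.1507]
ee_rot: [-0.002, 0.0, 1.0, 0.0]
contact_force: [0.6, -0.7, -0.3]
width: 0.0848
gripper_force: 0.0
```

Call:
{"api": "play_rows", "payload": {"motion": [[0, 0, 0, 0, 85], [0, 0, 0, 0, 85]]}}

```text
clock: 28.95
position: [0.4418, 0.0048, 0.1516]
ee_rot: [0.001, 0.0, 1.0, 0.0]
contact_force: [-0.2, -0.7, 0.4]
width: 0.0849
gripper_force: 0.0
```

```bash
python3 st.py .441 .0045 .028
python3 - <<'E'
from m import *
d=snap('top','top5.png'); np.savez('top5.npz',**d); W=world(d)
P=blob(W,233,185,25,.075,.1);print('bottle',np.median(P,0),(P.min(0)+P.max(0))/2)
P=blob(W,368,253,32,.012,.024)[:,:2]; r=cv2.minAreaRect(P.astype(np.float32)); print('box',r,circ(P))
cv2.imwrite('pics/top5c.png',cv2.resize(cv2.imread('pics/top5.png')[135:285,200:430],None,fx=3,fy=3))
E
```

```text
t 28.95 pos [0.4418 0.0048 0.1516] x [-1.     0.001 -0.001] y [0.001 1.    0.   ] w 0.0849 gf 0.0 F [-0.2 -0.7  0.4]
units [ 0.02 -0.01  3.09]
bottle [0.63278074 0.11255996 0.08575935] [0.63312877 0.11308288 0.08447422]
box ((0.46617385745048523, -0.2314443290233612), (0.11337491869926453, 0.11215066909790039), 82.8768081665039) (array([ 0.4666, -0.2321]), 0.0779)
```

View pics/top5c.png

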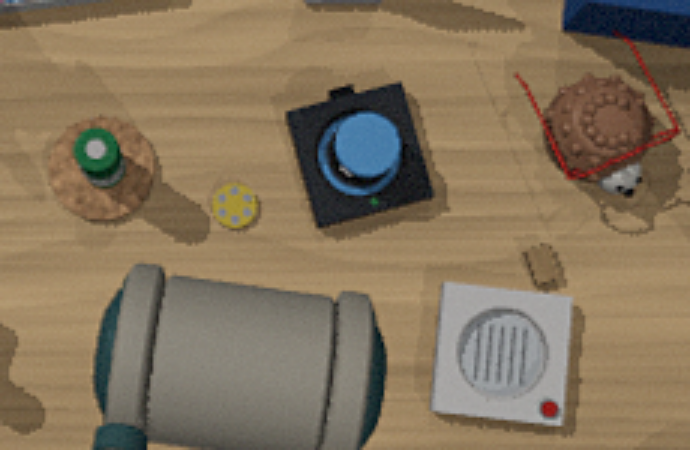

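Call:
{"api": "play_rows", "payload": {"motion": [[0, 0, 0.7, 0, 85], [0, 0, 1.5, 0, 80], [0, 0, 2.3, 0, 70], [0, 0, 2.9, 0, 62], [0, 0, 3.08, 0, 56]], "newtons": 30}}

```text
clock: 29.62
position: [0.4409, 0.0053, 0.0269]
ee_rot: [-0.001, -0.0, 1.0, 0.0]
contact_force: [-0.4, -0.7, 0.0]
width: 0.0561
gripper_force: 0.0
```

Call:
{"api": "play_rows", "payload": {"motion": [[0, 0, 0, 0, 50], [0, 0, 0, 0, 44], [0, 0, 0, 0, 38], [0, 0, 0, 0, 35], [0, 0, 0, 0, 35]]}}

```text
clock: 30.25
position: [0.4418, 0.0047, 0.0293]
ee_rot: [0.001, 0.0, 1.0, -0.0]
contact_force: [0.3, 0.7, 5.5]
width: 0.0434
gripper_force: 30.8
```

```bash
python3 st.py
```

```text
t 30.25 pos [0.4418 0.0047 0.0293] x [-1.     0.    -0.002] y [ 0.  1. -0.] w 0.0434 gf 30.8 F [0.3 0.7 5.5]
```

Call:
{"api": "play_rows", "payload": {"motion": [[0, 0, -0.4, 0, 35], [0, 0, -1.0, 0, 35], [0, 0, -1.8, 0, 35], [0, 0, -2.6, 0, 35], [0, 0, -3.0, 0, 35]]}}

```text
clock: 30.88
position: [0.4412, 0.0045, 0.1501]
ee_rot: [0.001, 0.0, 1.0, -0.0]
contact_force: [0.4, 0.7, -0.9]
width: 0.0433
gripper_force: 30.7
```

Call:
{"api": "play_rows", "payload": {"motion": [[-0.1, -0.8, 0, 0, 35], [-0.2, -2.1, 0, 0, 35], [-0.35, -3.5, 0, 0, 35], [-0.5, -4.9, 0, 0, 35], [-0.63, -5.91, 0, 0, 35]]}}

```text
clock: 31.5
position: [0.4656, -0.2341, 0.1482]
ee_rot: [-0.0, 0.001, 1.0, -0.0]
contact_force: [0.1, 0.5, -0.2]
width: 0.0432
gripper_force: 30.8
```

Call:
{"api": "play_rows", "payload": {"motion": [[0, 0, 0, 0, 35], [0, 0, 0, 0, 35], [0, 0, 0.8, 0, 35], [0, 0, 1.6, 0, 35], [0, 0, 2.4, 0, 35]]}}

```text
clock: 32.12
position: [0.4656, -0.2298, 0.0519]
ee_rot: [-0.0, -0.001, 1.0, 0.0]
contact_force: [-0.8, -0.0, -0.5]
width: 0.0435
gripper_force: 30.9
```

```bash
python3 st.py .467 -.2317 .0295
```

```text
t 32.12 pos [ 0.4656 -0.2298  0.0519] x [-1.    -0.002  0.   ] y [-0.002  1.     0.   ] w 0.0435 gf 30.9 F [-0.8 -0.  -0.5]
units [-0.03 -0.05  0.56]
```

Call:
{"api": "play_rows", "payload": {"motion": [[-0.01, -0.02, 0.3, 0, 35], [-0.01, -0.02, 0.44, 0, 35], [-0.01, -0.02, 0.5, 0, 35], [-0.01, -0.02, 0.54, 0, 35], [-0.01, -0.02, 0.56, 0, 35]]}}

```text
clock: 32.75
position: [0.4668, -0.2327, 0.0307]
ee_rot: [0.001, 0.0, 1.0, -0.0]
contact_force: [0.2, -0.5, -0.1]
width: 0.0438
gripper_force: 30.9
```

Call:
{"api": "play_rows", "payload": {"motion": [[0, 0.02, 0.03, 0, 35], [0, 0.02, 0.05, 0, 35], [0, 0.02, 0.05, 0, 35]]}}

```text
clock: 33.12
position: [0.4667, -0.232, 0.0294]
ee_rot: [0.001, 0.0, 1.0, -0.0]
contact_force: [-2.2, 1.6, 7.3]
width: 0.0435
gripper_force: 31.6
```

Call:
{"api": "play_rows", "payload": {"motion": [[0, 0, -0.02, 0, 39], [0, 0, -0.02, 0, 44], [0, 0, -0.02, 0, 50], [0, 0, -0.02, 0, 58], [0, 0, -0.02, 0, 66]]}}

```text
clock: 33.75
position: [0.4664, -0.2316, 0.0288]
ee_rot: [-0.0, 0.0, 1.0, 0.0]
contact_force: [-0.0, -1.5, 0.2]
width: 0.0659
gripper_force: 0.0
```

Call:
{"api": "play_rows", "payload": {"motion": [[0, 0, -0.3, 0, 72], [0, 0, -1.0, 0, 80], [0, 0, -2.0, 0, 85], [0, 0, -2.8, 0, 85], [0, 0, -3.0, 0, 85]]}}

```text
clock: 34.38
position: [0.4677, -0.2325, 0.1518]
ee_rot: [0.002, 0.0, 1.0, -0.002]
contact_force: [-0.0, -0.0, 0.1]
width: 0.0852
gripper_force: 0.0
```

Call:
{"api": "play_rows", "payload": {"motion": [[-0.2, 0.4, 0, 0, 85], [-0.6, 1.2, 0, 0, 85], [-1.1, 2.3, 0, 0, 85], [-1.6, 3.3, 0, 0, 85], [-2.1, 4.3, 0, 0, 85]]}}

```text
clock: 35.0
position: [0.5499, -0.0569, 0.147]
ee_rot: [-0.002, -0.0, 1.0, 0.001]
contact_force: [0.4, -1.3, -0.3]
width: 0.0849
gripper_force: 0.0
```

Call:
{"api": "play_rows", "payload": {"motion": [[-0.5, 1.0, 0, 0, 85], [-1.1, 2.2, 0, 0, 85], [-1.7, 3.4, 0, 0, 85], [-2.0, 4.2, 0, 0, 85], [-2.06, 4.35, 0, 0, 85]]}}

```text
clock: 35.62
position: [0.632, 0.1176, 0.1465]
ee_rot: [-0.002, -0.002, 1.0, 0.0]
contact_force: [0.2, -0.1, -0.3]
width: 0.0851
gripper_force: 0.0
```

Call:
{"api": "play_rows", "payload": {"motion": [[0, 0, 0, 0, 85], [0, 0, 0, 0, 85]]}}

```text
clock: 35.88
position: [0.632, 0.1133, 0.1484]
ee_rot: [-0.001, 0.001, 1.0, -0.0]
contact_force: [0.1, 0.3, 0.3]
width: 0.0853
gripper_force: 0.0
```

```bash
python3 st.py .6335 .1135 .031
python3 - <<'E'
from m import *
d=snap('top','top6.png'); np.savez('top6.npz',**d); W=world(d)
P=blob(W,370,253,25,.06,.085);print('capsule',np.median(P,0),(P.min(0)+P.max(0))/2,np.ptp(P,axis=0))
P=blob(W,277,264,28,.007,.02)[:,:2]; r=cv2.minAreaRect(P.astype(np.float32)); print('saucer',r,circ(P))
cv2.imwrite('pics/top6c.png',cv2.resize(cv2.imread('pics/top6.png')[135:295,200:430],None,fx=3,fy=3))
E
```

```text
t 35.88 pos [0.632  0.1133 0.1484] x [-1.     0.001  0.002] y [ 0.001  1.    -0.001] w 0.0853 gf 0.0 F [0.1 0.3 0.3]
units [-0.04  0.01  2.93]
capsule [ 0.46522895 -0.23141979  0.07071423] [ 0.46529431 -0.23186412  0.06873143] [0.03951255 0.04086613 0.01599505]
saucer ((0.4423212707042694, 0.004380714148283005), (0.10327346622943878, 0.10262278467416763), 89.30564880371094) (array([0.4417, 0.0044]), 0.0533)
```

View pics/top6c.png

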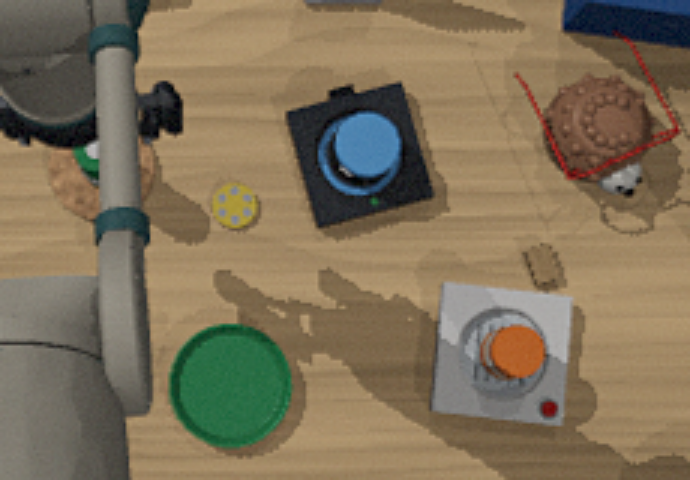

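Call:
{"api": "play_rows", "payload": {"motion": [[-0.02, 0.01, 0.7, 0, 85], [-0.02, 0.01, 1.5, 0, 75], [-0.02, 0.01, 2.3, 0, 65], [-0.02, 0.01, 2.8, 0, 55], [-0.02, 0.01, 2.92, 0, 50]], "newtons": 30}}

```text
clock: 36.55
position: [0.6324, 0.1135, 0.0308]
ee_rot: [-0.001, 0.001, 1.0, -0.0]
contact_force: [-0.3, 0.3, 0.7]
width: 0.0503
gripper_force: 0.0
```

Call:
{"api": "play_rows", "payload": {"motion": [[0, 0, 0, 0, 44], [0, 0, 0, 0, 38], [0, 0, 0, 0, 32], [0, 0, 0, 0, 29], [0, 0, 0, 0, 29]]}}

```text
clock: 37.17
position: [0.6346, 0.1145, 0.0335]
ee_rot: [0.001, 0.0, 1.0, -0.0]
contact_force: [-0.2, -0.8, 6.8]
width: 0.0374
gripper_force: 30.4
```

Call:
{"api": "play_rows", "payload": {"motion": [[0, 0, -0.4, 0, 29], [0, 0, -1.0, 0, 29], [0, 0, -1.8, 0, 29], [0, 0, -2.6, 0, 29], [0, 0, -3.0, 0, 29]]}}

```text
clock: 37.8
position: [0.6344, 0.1149, 0.1546]
ee_rot: [0.002, 0.0, 1.0, 0.0]
contact_force: [-0.4, 0.1, -0.3]
width: 0.0374
gripper_force: 30.2
```

Call:
{"api": "play_rows", "payload": {"motion": [[0, 0, 0, 0, 29], [0, 0, 0, 0, 29]]}}

```text
clock: 38.05
position: [0.6327, 0.1146, 0.1508]
ee_rot: [-0.001, 0.0, 1.0, -0.0]
contact_force: [-0.8, -1.4, -1.2]
width: 0.0376
gripper_force: 30.2
```

```bash
python3 st.py .442 .0048 .15
```

```text
t 38.05 pos [0.6327 0.1146 0.1508] x [-1.     0.     0.003] y [ 0.  1. -0.] w 0.0376 gf 30.2 F [-0.8 -1.4 -1.2]
units [ 4.77 -2.75  0.03]
```

Call:
{"api": "play_rows", "payload": {"motion": [[0.5, -0.3, 0, 0, 29], [1.6, -0.9, 0, 0, 29], [2.9, -1.65, 0, 0, 29], [4.1, -2.35, 0, 0, 29], [4.78, -2.75, 0, 0, 29]]}}

```text
clock: 38.67
position: [0.4385, 0.0041, 0.1505]
ee_rot: [-0.002, 0.0, 1.0, 0.0]
contact_force: [-0.1, -0.7, -0.5]
width: 0.0374
gripper_force: 30.2
```

Call:
{"api": "play_rows", "payload": {"motion": [[0, 0, 0, 0, 29], [0, 0, 0, 0, 29], [0, 0, 0.8, 0, 29], [0, 0, 1.6, 0, 29], [0, 0, 2.4, 0, 29]]}}

```text
clock: 39.3
position: [0.4441, 0.0052, 0.0548]
ee_rot: [0.001, -0.0, 1.0, 0.0]
contact_force: [0.7, -0.0, -0.7]
width: 0.0374
gripper_force: 30.3
```

Call:
{"api": "play_rows", "payload": {"motion": [[0, 0, 0.2, 0, 29], [0, 0, 0.35, 0, 29], [0, 0, 0.45, 0, 29], [0, 0, 0.45, 0, 29]]}}

```text
clock: 39.8
position: [0.443, 0.0047, 0.0385]
ee_rot: [0.001, 0.0, 1.0, -0.0]
contact_force: [-0.6, 0.6, -0.8]
width: 0.0372
gripper_force: 30.3
```

```bash
python3 st.py .4425 .0048 .0335
```

```text
t 39.8 pos [0.443  0.0047 0.0385] x [-1.     0.    -0.001] y [ 0.  1. -0.] w 0.0372 gf 30.3 F [-0.6  0.6 -0.8]
units [0.01 0.   0.13]
```

Call:
{"api": "play_rows", "payload": {"motion": [[0.01, 0, 0.05, 0, 29], [0.01, 0, 0.1, 0, 29], [0.01, 0, 0.12, 0, 29], [0.01, 0, 0.12, 0, 29]]}}

```text
clock: 40.3
position: [0.442, 0.0047, 0.0335]
ee_rot: [0.0, 0.0, 1.0, 0.0]
contact_force: [-0.7, -0.2, 1.5]
width: 0.0379
gripper_force: 30.5
```

Call:
{"api": "play_rows", "payload": {"motion": [[0, 0, 0.02, 0, 29], [0, 0, 0.03, 0, 29], [0, 0, 0.03, 0, 29]]}}

```text
clock: 40.67
position: [0.4421, 0.0047, 0.0334]
ee_rot: [0.0, 0.0, 1.0, -0.0]
contact_force: [-3.5, 0.1, 14.1]
width: 0.0372
gripper_force: 31.6
```

Call:
{"api": "play_rows", "payload": {"motion": [[0, 0, -0.03, 0, 33], [0, 0, -0.03, 0, 38], [0, 0, -0.03, 0, 44], [0, 0, -0.03, 0, 52], [0, 0, -0.03, 0, 62]]}}

```text
clock: 41.3
position: [0.442, 0.0047, 0.0332]
ee_rot: [-0.0, 0.0, 1.0, 0.0]
contact_force: [-0.3, 0.6, -0.5]
width: 0.0618
gripper_force: 0.0
```

Call:
{"api": "play_rows", "payload": {"motion": [[0, 0, -0.3, 0, 70], [0, 0, -1.0, 0, 80], [0, 0, -2.0, 0, 85], [0, 0, -3.0, 0, 85], [0, 0, -4.0, 0, 85]]}}

```text
clock: 41.92
position: [0.4419, 0.0047, 0.1955]
ee_rot: [0.001, 0.0, 1.0, -0.0]
contact_force: [-0.7, -0.1, -0.2]
width: 0.085
gripper_force: 0.0
```

Call:
{"api": "play_rows", "payload": {"motion": [[0.4, -1, 0, 0, 85], [1, -2, 0, 0, 85], [1.6, -3.2, 0, 0, 85], [2.2, -4.4, 0, 0, 85], [2.5, -5.5, 0, 0, 85]]}}

```text
clock: 42.55
position: [0.3407, -0.2165, 0.1943]
ee_rot: [0.001, 0.0, 1.0, -0.0]
contact_force: [1.2, -0.5, -0.3]
width: 0.0851
gripper_force: 0.0
```

Call:
{"api": "play_rows", "payload": {"motion": [[0, 0, 0, 0, 85], [0, 0, 0, 0, 85], [0, 0, 0, 0, 85]]}}

```text
clock: 42.92
position: [0.3422, -0.2141, 0.1934]
ee_rot: [0.0, -0.001, 1.0, 0.0]
contact_force: [-0.1, 0.1, -0.5]
width: 0.0848
gripper_force: 0.0
```

```bash
python3 st.py
python3 - <<'E'
from m import *
d=snap('top','top7.png'); W=world(d); snap('scene','scene7.png')
for n,u,v,z in [('bottle',277,262,.086),('capsule',370,253,.07),('case',322,183,.055),('tube',172,252,.086)]:
    P=blob(W,u,v,25,z-.008,z+.012);print(n,len(P),np.median(P,0).round(4),((P.min(0)+P.max(0))/2).round(4))
P=blob(W,277,264,28,.007,.02)[:,:2]; print('saucer',circ(P))
cv2.imwrite('pics/top7c.png',cv2.resize(cv2.imread('pics/top7.png')[135:295,130:430],None,fx=2.6,fy=2.6))
E
```

```text
t 42.92 pos [ 0.3422 -0.2141  0.1934] x [-1.    -0.001 -0.   ] y [-0.001  1.     0.001] w 0.0848 gf 0.0 F [-0.1  0.1 -0.5]
bottle 191 [0.4429 0.0028 0.0863] [0.442  0.0039 0.0863]
capsule 247 [ 0.4652 -0.2316  0.0707] [ 0.4653 -0.2321  0.0689]
case 365 [ 0.6427 -0.1143  0.0555] [ 0.6432 -0.1137  0.0544]
tube 165 [0.4699 0.2571 0.0856] [0.469  0.2572 0.0838]
saucer (array([0.4429, 0.0039]), 0.0543)
```

View pics/top7c.png

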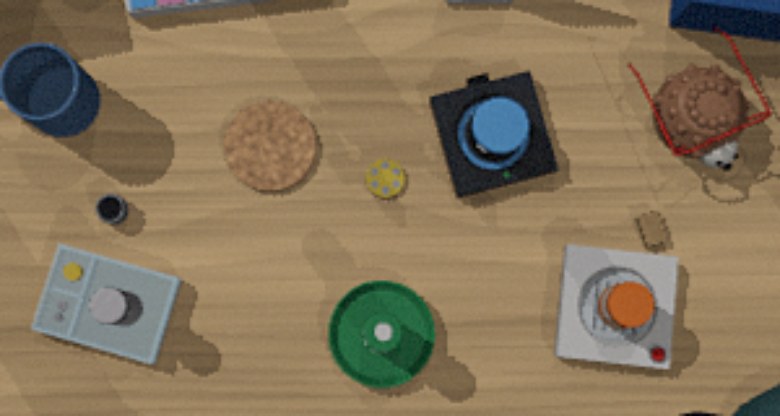

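View pics/scene7.png

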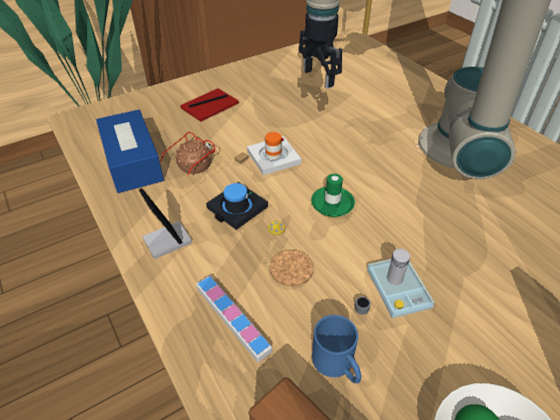

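Both views show each thing upright in the middle of its place, within about 2 mm: case on the base at (498,125) in the top crop, capsule in the box at (630,305), tube in the tray at (108,305), bottle in the saucer at (383,332). The coaster is empty and the hedgehog hasn't moved. I'm handing the job in.

```bash
python3 -c "
from rig import manip
print(manip.sign_off())"
```

```text
the job is handed in; nothing more can be done
None
```

All four things stand upright within about 2 mm of the middle of their places, the coaster is empty, the hedgehog is untouched, and the job was handed in at about 43 s.

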